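# Uncover a serving dish and lay its spoon in it

## Robot

A 7-joint arm with a two-finger parallel gripper is mounted at the origin on the work surface. World frame = base frame: x ahead of the robot, y to its left, z up, the work surface at z = 0. Lengths are in m, angles in rad, forces in N, time in s.
With the tool pointing down it reaches from about 0.4 to 0.9 m from the base axis. Payload 5.6 kg.
Tool frame: the origin (TCP) lies on the mounting face of the last link; the fingertips stand 190 mm ahead of it and the grasp point (between the pads) lies 171 mm ahead of it (arm.tip_reach is the z of the fingertips in the tool frame, in m); z points along the fingers, y is the line along which they close (so a half turn about z gives the same grasp; the last joint's range is limited). The gripper opens to 92 mm and grips with 3 to 60 N. Pads are 20 mm wide; open, the fingers measure 128 mm over their backs; the gripper's body (75 mm by 189 mm) begins 69 mm behind the grasp point.
Start: joints at [1.176, 0.468, -0.012, 1.603, 0.006, 1.071, -0.056], TCP at [0.224, -0.61, 0.405] pointing down, gripper open.
Joint ranges: [-2.53, 2.53], [-0.31, 2.02], [-1.57, 1.55], [0.28, 2.44], [-1.29, 4.43], [0.15, 1.84], [-2.92, 2.92]. Speed limits (rad/s): [2.57, 2.57, 3.14, 3.14, 3.14, 3.14, 3.14].

## Interface

Orientations are given as a rotation vector (axis times angle).
In Python, from cell import arm, optics gives the robot as it stands.
- The arm moves only by the tool carry_out, never from a script. Its arguments are lists of equal length, an entry for each row: "gripper": the finger opening in mm, from 0 to 91.9; "linear": the shift along the tool's x, y, z in mm, a list of three; "roll": the turn about the tool's z in rad. In form: {"gripper": [gripper, ...], "linear": [[dx, dy, dz], ...], "roll": [roll, ...]}. A call has exactly 10 rows; each row shifts and turns the commanded pose from where the row before left it, along the tool's axes as they then stand; what a row does not reach is not made up. A row lasts 1/12 s, in which the tool goes at most 41.7 mm and 7.16 degrees, less where a joint would pass 70% of its speed; a pose out of reach is approached as far as the arm can. A call is refused whole if a number of a shift passes 41.7 or a number of a turn 0.125, either way. A call with a gripper value outside its range is refused whole. The fingers move at their own pace and stop on an object; "force" is the grip in N (left out, the last holds). Time passes only in rows, so rows that do not move let the fingers close, or fill a call up. It gives the time, the measured TCP pose, the force, the opening and the grip force at its end, in the units of the state.
- arm.sense(): the state, without advancing time (a new reading comes with each control period).
- optics.capture(name): name is "scene" or "top"; returns a dict with "img" (420x560x3 uint8, red, green, blue), "intrinsics" (3x3 intrinsics, pixels), "view" (4x4, takes a point from world to camera coordinates). Camera axes: x right, y down, z forward; pixel columns grow to the right and rows downward; lengths in m; the calibration is good to about 2 mm. A picture is of the moment at which its call begins. There is no depth.
- arm.close_job(): hands the job in; it is judged then, once.
The state is a dict: "t": time; "q": joint angles; "joint_vel": joint speeds; "joint_efforts": joint torques, N m; "eef_pos": TCP position; "tool_rot": TCP orientation; "ft_force": force on the tool from outside, world axes, zero at the start; "torque": the same for the moment, N m; "finger_gap": finger opening in m; "grasp_force": force on a finger pad.
Only numpy, scipy, OpenCV 4.12 (cv2) and the standard library are available. Lean on these libraries where they do the work, as an engineer would, in place of code of your own. Each camera call takes 0.05 s, during which the arm holds its last target. There are 200 camera calls.

## Task

Get the copper dish ready for serving: lift off its lid by the knob and set it down flat near the middle of the bare wooden board. Then draw the long spoon, the tallest of the three wooden utensils, out of the white caddy and lay it in the dish, bowl inside and handle resting out over the rim. Do not drop the lid or the spoon, leave the two short utensils in the caddy, and leave everything else on the counter where it stands.

Things in the scene. Friction and masses are not known exactly. Their poses are not given: they have to be found in the camera images.
- dish: Round copper dish, fixed. Outer diameter 168 mm, inner 160 mm, rim 60 mm above its origin; a firm flat yellow omelette is its inner floor, 18 mm above the origin. Brass ear handles at its +y and -y sides reach 108 mm from the axis, 54 mm high. Origin: centre of the underside; z up. The spoon may point to any side.
- dish_rim (a point): Centre of the dish's mouth, level with the rim.
- lid: Round copper lid, 174 mm wide, on the dish. Origin: centre of its underside, z up. An 8 mm plug, 148 mm wide, sits in the dish's mouth with 6 mm play and the flange over it rests on the rim (origin 52 mm above the dish's). Low dome up to 21 mm; dark round wooden knob, 30 mm wide, 25 to 55 mm above the origin. About 0.4 kg.
- lid_knob (a point): Middle of the lid's knob, 42 mm above the lid's origin, on its axis.
- board: Square bare wooden board, 200 x 200 mm, 16 mm thick, fixed to the counter. Origin: centre of its underside; z up.
- caddy: White utensil caddy, fixed: 46 mm (x) by 150 mm (y), 95 mm high, open on top, walls 3 mm; three wells along its y at -49, 0 and +49 mm, each 40 x 46 mm inside, floor 5 mm up. Origin: centre of its underside. A wooden utensil stands in each well, foot at the +x wall, leaning on the -x rim.
- spoon: Long wooden spoon, 220 mm, 70 g, in one well. Origin: tip of its bowl (lower end in the caddy); z along it to the handle's end, y across its width, x its thickness. Bowl round, 42 mm wide, 9 mm thick; handle 14 mm wide (y), 10 mm thick (x). Centre of mass about 75 mm along z. At first it leans about 0.33 rad towards the caddy's -x.
- spoon_bowl (a point): Centre of the spoon's bowl, 21 mm along the spoon from its tip.
- spoon_grip (a point): A good place to grip the spoon's handle: on its centre line, 170 mm along the spoon from its tip, above the tops of the short utensils.
- spoon_end (a point): The free end of the spoon's handle, 220 mm along the spoon from its tip.
- turner: Short wooden turner, 145 mm, with a flat square blade, in another well; must stay in the caddy. Origin: its lower end; z along it.
- fork: Short wooden fork, 145 mm, with three flat prongs, in the third well; must stay in the caddy. Origin: its lower end; z along it.
- salt: Small glass salt shaker with a bright steel top, 38 mm wide, 70 mm high; a loose bystander, to be left where it stands. Origin: centre of its underside.
- pepper: Small glass pepper shaker with a dark steel top, 38 mm wide, 70 mm high; a loose bystander, to be left where it stands. Origin: centre of its underside.
- preserve: Amber glass jar with a dark cap, 84 mm wide, 150 mm high; a loose bystander, to be left where it stands. Origin: centre of its underside.
- sauce: Red sauce bottle with a white cap, 56 mm wide, 170 mm high; a loose bystander, to be left where it stands. Origin: centre of its underside.
- ramekin: Small white bowl, 84 mm wide, 45 mm high; a loose bystander, to be left where it stands. Origin: centre of its underside.
- mug: Blue mug, 80 mm wide, 90 mm high; a loose bystander, to be left where it stands. Origin: centre of its underside.
- mill: Dark wooden pepper mill, 52 mm wide, 145 mm high; a loose bystander, to be left where it stands. Origin: centre of its underside.
There are look-alikes about, which are no part of the job. What is shaped like the spoon but yellow is not meant.

How it is judged:
On the way, in this order (a step that is already met when the one before it is completed fails the run):
1. the lid lies flat on the board, let go (horizontal distance between lid and board below 0.04 m and z of lid in the frame of board between 0.01 and 0.024 m and angle between lid's own z axis and vertical below 0.1 rad and contact force between the fingers and lid below 0.05 N and linear speed of lid below 0.03 m/s), for 0.2 s.
2. the spoon is out of the caddy (its tip above the caddy's rim) (z of spoon in the frame of caddy above 0.097 m), for 0.1 s.
At the end, for the whole second after the job is handed in: Lid flat (0.1 rad) on the board, centres within 40 mm; spoon lying in the dish 43 to 86 degrees from upright, bowl centre within 70 mm of the dish axis and under 50 mm above its underside, handle end over 90 mm from the axis and above the rim; both let go and at rest (all of step 1 and contact force between the fingers and spoon below 0.05 N and linear speed of spoon below 0.03 m/s and horizontal distance between spoon_bowl and dish_rim below 0.07 m and z of spoon_bowl in the frame of dish below 0.05 m and horizontal distance between spoon_end and dish_rim above 0.09 m and z of spoon_end in the frame of dish above 0.06 m and angle between spoon's own z axis and vertical between 0.75 and 1.5 rad and contact force between spoon and dish above 0.05 N); the robot touches nothing.
It fails at once if the lid was dropped (falls freely at over 0.7 m/s, a drop of about 25 mm) (linear speed of lid above 0.7 m/s and contact force between lid and anything else below 0.02 N).
It fails at once if the spoon was dropped (falls freely at over 0.9 m/s, a drop of about 40 mm) (linear speed of spoon above 0.9 m/s and contact force between spoon and anything else below 0.02 N).
It fails at once if the short turner or fork was pulled from its well (its lower end moved over 45 mm) (distance of any of turner, fork from where it was at the start of the episode above 0.045 m).
It fails at once if something else on the counter was pushed over 30 mm or knocked over (distance of any of salt, pepper, preserve, sauce, ramekin, mug, mill from where it was at the start of the episode above 0.03 m or angle between any of salt, pepper, preserve, sauce, ramekin, mug, mill's own z axis and vertical above 0.5 rad).
It also fails if it takes over 66 s, if anything falls off the work surface, if the arm or the gripper's body presses on something with over 40 N, if the wrist force passes 120 N, or if a joint passes its speed limit or range.

## Working session

There is one attempt and no reset: what is moved stays moved. The work goes in short steps, Python scripts to look and compute and a tool call to move; the robot and the scene stay as the last step left them, time stands still between calls to the robot, and variables do not carry over. Pictures are saved under pics/ and viewed, at most 10 in all, crops included, and the job is handed in when it is done.

Besides the shell and the picture viewer there is one more tool, called after "Call:" by a JSON object that holds its "method" and its "body", one argument or row to a line. carry_out: Moves the arm, as the interface text tells. Its arguments: {"type":"object","properties":{"gripper":{"type":"array","items":{"type":"number"}},"linear":{"type":"array","items":{"type":"array","items":{"type":"number"}}},"roll":{"type":"array","items":{"type":"number"}},"force":{"type":"number"}},"required":["gripper","linear","roll"]}

```bash
ls; mkdir -p pics; python3 - <<'E'
from cell import arm, optics
import cv2,numpy as np
print(arm.sense())
for n in("scene","top"):
    c=optics.capture(n); cv2.imwrite(f"pics/{n}0.png",c["img"][:,:,::-1]); print(n,c["intrinsics"],c["view"])
E
```

```text
pics
{'t': 0.0, 'q': array([ 1.17601449,  0.46836263, -0.01158117,  1.60361384,  0.00601882,
        1.07142528, -0.05629669]), 'joint_vel': array([-4.45802301e-04, -7.17030613e-05,  4.74457486e-04,  1.15221815e-03,
       -7.84156466e-04, -6.61880313e-04, -2.11725009e-03]), 'joint_efforts': array([-5.87513623e-04, -5.20579433e+01, -1.25010734e-02, -2.43752986e+01,
       -5.65835601e-02,  1.70774502e-02,  1.61840744e-04]), 'eef_pos': array([ 0.22382724, -0.60997917,  0.40375355]), 'tool_rot': array([-3.09145169e+00, -5.49322843e-01,  7.18519971e-04]), 'ft_force': array([-0.19959962,  0.38612979,  0.62757641]), 'torque': array([-0.02137012,  0.01267431,  0.0325319 ]), 'grasp_force': 0.0, 'finger_gap': 0.0920254082614201}
scene [[378.85953447   0.         282.62985628]
 [  0.         378.85953447 207.14694125]
 [  0.           0.           1.        ]] [[ 0.03780982  0.99921022  0.01222133 -0.03019584]
 [ 0.70094436 -0.01780291 -0.71299373 -0.31608278]
 [-0.71221304  0.03552464 -0.70106389  1.74128426]
 [ 0.          0.          0.          1.        ]]
top [[522.50718567   0.         269.40139152]
 [  0.         522.50718567 209.17762407]
 [  0.           0.           1.        ]] [[-0.02131883 -0.99972645 -0.00961917  0.03509368]
 [-0.99808856  0.02184016 -0.05781211  0.60010071]
 [ 0.05800638  0.0083683  -0.99828114  1.73532848]
 [ 0.          0.          0.          1.        ]]
```

View pics/scene0.png

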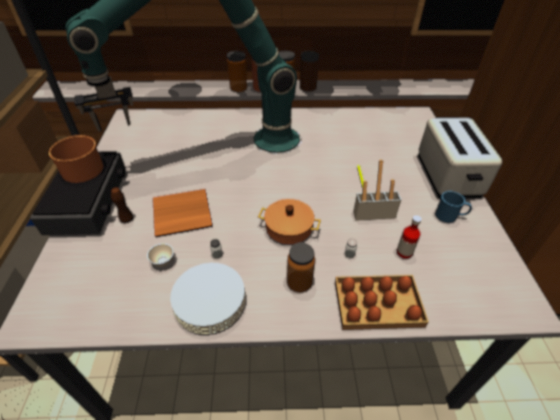

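View pics/top0.png

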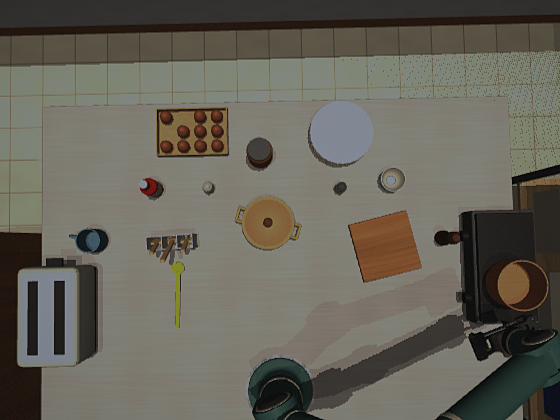

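The scene view shows the lidded dish (knob at 290,210), the board (182,212) and the caddy (377,205) with the tall spoon near its middle. In the top view the knob is at (268,222), the board at (384,246) and the caddy at (172,242). The yellow look-alike lies at (178,295).

```bash
cat > h.py <<'E'
import numpy as np,cv2
from cell import arm,optics
def ray(c,uv):
    V=c["view"];R=V[:3,:3];o=-R.T@V[:3,3]
    return o,R.T@np.linalg.inv(c["intrinsics"])@np.array([uv[0],uv[1],1.])
def plane(c,uv,z):
    o,d=ray(c,uv);return o+d*(z-o[2])/d[2]
def tri(c1,u1,c2,u2):
    o1,d1=ray(c1,u1);o2,d2=ray(c2,u2)
    s=np.linalg.lstsq(np.c_[d1,-d2],o2-o1,rcond=None)[0]
    a,b=o1+s[0]*d1,o2+s[1]*d2
    return (a+b)/2,np.linalg.norm(a-b)
def proj(c,p):
    q=c["intrinsics"]@(c["view"][:3,:3]@np.asarray(p)+c["view"][:3,3]);return q[:2]/q[2]
E
python3 - <<'E'
from h import *
s=optics.capture("scene");t=optics.capture("top")
def crop(c,x0,y0,w,h,k): return cv2.resize(c["img"][y0:y0+h,x0:x0+w,::-1],None,fx=k,fy=k,interpolation=cv2.INTER_CUBIC)
a=crop(s,330,145,100,80,8)[:600]
a=cv2.resize(crop(s,340,150,80,75,5),(400,375));b=crop(t,135,220,80,75,5)
cv2.imwrite("pics/caddy.png",np.hstack([a,b]))
cv2.imwrite("pics/dish.png",np.hstack([crop(s,250,190,80,75,5),crop(t,230,185,80,75,5)]))
# board
hsv=cv2.cvtColor(t["img"],cv2.COLOR_RGB2HSV)
m=((hsv[...,0]<18)&(hsv[...,1]>110)&(hsv[...,2]>60)).astype(np.uint8);m[:,:335]=0;m[:,432:]=0;m[:200]=0;m[295:]=0
m=cv2.morphologyEx(m,cv2.MORPH_OPEN,np.ones((3,3)))
r=cv2.minAreaRect(np.argwhere(m)[:,::-1].astype(np.float32));print(r)
P=[plane(t,p,.016) for p in cv2.boxPoints(r)];print(np.round(P,4),np.mean(P,0),[np.linalg.norm(P[i]-P[i-1]) for i in range(4)])
print("hsv knob",hsv[222,268],hsv[210,260])
sh=cv2.cvtColor(s["img"],cv2.COLOR_RGB2HSV)
def blob(h,x0,y0,x1,y1,f):
    k=np.zeros(h.shape[:2],bool);k[y0:y1,x0:x1]=True
    m=(f(h)&k).astype(np.uint8);n,_,st,ce=cv2.connectedComponentsWithStats(m);i=1+np.argmax(st[1:,4]);return ce[i],st[i]
print(h:=blob(hsv,258,212,280,233,lambda h:h[...,2]<95))
print(g:=blob(sh,280,200,300,217,lambda h:h[...,2]<110))
print(tri(s,g[0],t,h[0]))
print(plane(t,h[0],.107))
E
```

```text
((384.7862243652344, 245.90908813476562), (59.98299026489258, 59.22635269165039), 74.87599182128906)
[[ 0.5431 -0.241   0.016 ]
 [ 0.5907 -0.4338  0.016 ]
 [ 0.3967 -0.4787  0.016 ]
 [ 0.3495 -0.2872  0.016 ]] [ 0.46996582 -0.36016049  0.016     ] [np.float64(0.19898578020246072), np.float64(0.19852360755019782), np.float64(0.19913051160516276), np.float64(0.19720337857694567)]
hsv knob [ 11 169  77] [ 17 136 129]
(array([267.38157895, 222.14473684]), array([263, 218,  10,  10,  76], dtype=int32))
(array([289.18333333, 210.38333333]), array([286, 206,   7,  10,  60], dtype=int32))
(array([0.55511734, 0.0296835 , 0.08627787]), np.float64(0.001492041093065038))
[0.55438176 0.02867394 0.107     ]
```

View pics/caddy.png

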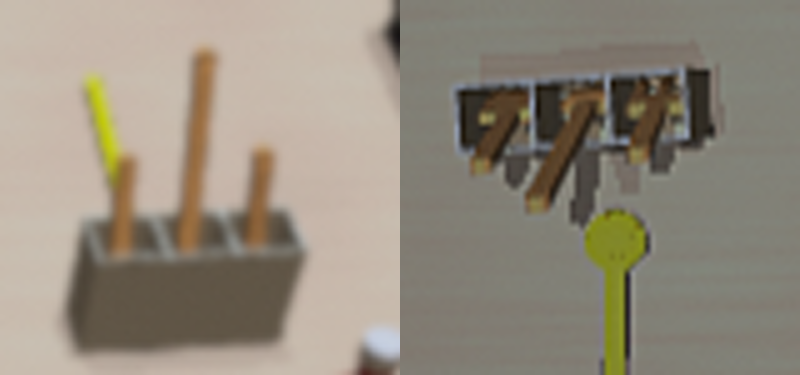

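View pics/dish.png

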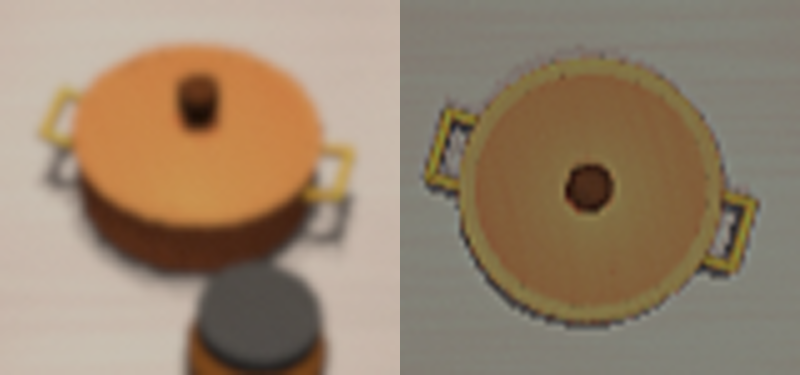

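The crops put the knob at about (268,222) in top and (289,211) in scene. The spoon is in the middle well, with its handle end at about (162,261) in top and (381,160) in scene.

```bash
cat >> h.py <<'E'
from scipy.spatial.transform import Rotation as Ro
def go(w,gr=.171):
    s=arm.sense();R=Ro.from_rotvec(s["tool_rot"]).as_matrix()
    d=R.T@(np.array(w)+[0,0,gr]-s["eef_pos"])*1000
    print("delta tool mm",d.round(1),"grasp now",(s["eef_pos"]+R[:,2]*gr).round(4));return d
E
python3 - <<'E'
from h import *
s=optics.capture("scene");t=optics.capture("top")
R=Ro.from_rotvec(arm.sense()["tool_rot"]).as_matrix();print(R.round(3))
S=lambda x,y:(340+(x-2)/5,150+(y-2)/5); T=lambda x,y:(135+(x-402)/5,220+(y-2)/5)
e=tri(s,S(205,53),t,T(538,203));print("end",e)
# caddy rim corners in top
c=[plane(t,T(*p),.095) for p in((457,87),(686,68),(692,138),(463,155))];print("caddy",np.round(c,4),np.mean(c,0), [np.linalg.norm(c[i]-c[i-1]) for i in range(4)])
# scene rim corners
c2=[plane(s,S(*p),.095) for p in((82,222),(288,210),(305,250),(97,262))];print(np.round(c2,4),np.mean(c2,0))
sp=tri(s,S(190,215),t,T(570,130));print("mid handle",sp)
for z in(.1,.15,.2): print(z)
go((.555,.0285,.234));go((.555,.0285,.097))
E
```

```text
[[ 0.939  0.345 -0.   ]
 [ 0.345 -0.939  0.001]
 [-0.    -0.001 -1.   ]]
end (array([0.44468213, 0.34368148, 0.20940148]), np.float64(0.0019218623423180497))
caddy [[0.5156 0.4186 0.095 ]
 [0.5246 0.2716 0.095 ]
 [0.4798 0.2683 0.095 ]
 [0.4721 0.4151 0.095 ]] [0.49803017 0.34340286 0.095     ] [np.float64(0.04366808944141514), np.float64(0.1473381545627096), np.float64(0.04491680167240035), np.float64(0.14702402276785395)]
[[0.4883 0.2696 0.095 ]
 [0.4793 0.419  0.095 ]
 [0.5208 0.4203 0.095 ]
 [0.5292 0.2728 0.095 ]] [0.50436605 0.34542056 0.095     ]
mid handle (array([0.48666222, 0.34595233, 0.09852182]), np.float64(0.000558163796681863))
0.1
0.15
0.2
delta tool mm [ 5.308e+02 -4.855e+02 -4.000e-01] grasp now [ 0.2239 -0.61    0.2333]
delta tool mm [ 530.8 -485.4  136.6] grasp now [ 0.2239 -0.61    0.2333]
```

Call:
{"method": "carry_out", "body": {
  "gripper": [91,91,91,91,91,91,91,91,91,91],
  "linear": [
    [26.5,-24.3,0],
    [26.5,-24.3,0],
    [26.5,-24.3,0],
    [26.5,-24.3,0],
    [26.5,-24.3,0],
    [26.5,-24.3,0],
    [26.5,-24.3,0],
    [26.5,-24.3,0],
    [26.5,-24.3,0],
    [26.5,-24.3,0]
  ],
  "roll": [0,0,0,0,0,0,0,0,0,0],
  "force": 40
}}

```text
t: 1.13
eef_pos: [0.3894, -0.2891, 0.4049]
tool_rot: [3.093, 0.549, 0.0]
ft_force: [-0.2, -0.2, -0.3]
finger_gap: 0.0912
grasp_force: 0.0
```

Call:
{"method": "carry_out", "body": {
  "gripper": [91,91,91,91,91,91,91,91,91,91],
  "linear": [
    [26.5,-24.3,0],
    [26.5,-24.3,0],
    [26.5,-24.3,0],
    [26.5,-24.3,0],
    [26.5,-24.3,0],
    [26.5,-24.3,0],
    [26.5,-24.3,0],
    [26.5,-24.3,0],
    [26.5,-24.3,0],
    [26.5,-24.3,0]
  ],
  "roll": [0,0,0,0,0,0,0,0,0,0]
}}

```text
t: 1.97
eef_pos: [0.5546, 0.0302, 0.4048]
tool_rot: [3.093, 0.549, 0.0]
ft_force: [-0.2, -0.1, 0.8]
finger_gap: 0.0913
grasp_force: 0.0
```

```bash
python3 -c "
from h import *
go((.555,.0285,.097))"
```

```text
delta tool mm [ -0.2   1.7 136.8] grasp now [0.5546 0.0302 0.2338]
```

Call:
{"method": "carry_out", "body": {
  "gripper": [91,91,91,91,91,91,91,91,91,91],
  "linear": [
    [0,1.7,16],
    [0,0,18],
    [0,0,18],
    [0,0,18],
    [0,0,18],
    [0,0,18],
    [0,0,16],
    [0,0,10],
    [0,0,5],
    [0,0,0]
  ],
  "roll": [0,0,0,0,0,0,0,0,0,0]
}}

```text
t: 2.8
eef_pos: [0.5544, 0.027, 0.2668]
tool_rot: [-3.093, -0.55, 0.003]
ft_force: [-0.5, 0.3, -0.5]
finger_gap: 0.0908
grasp_force: 0.0
```

Call:
{"method": "carry_out", "body": {
  "gripper": [70,50,35,20,20,20,20,20,20,20],
  "linear": [
    [0,0,0],
    [0,0,0],
    [0,0,0],
    [0,0,0],
    [0,0,0],
    [0,0,0],
    [0,0,0],
    [0,0,0],
    [0,0,0],
    [0,0,0]
  ],
  "roll": [0,0,0,0,0,0,0,0,0,0],
  "force": 40
}}

```text
t: 3.63
eef_pos: [0.5546, 0.0273, 0.2677]
tool_rot: [-3.093, -0.55, 0.0]
ft_force: [-0.2, 0.6, -0.2]
finger_gap: 0.029
grasp_force: 40.0
```

Call:
{"method": "carry_out", "body": {
  "gripper": [20,20,20,20,20,20,20,20,20,20],
  "linear": [
    [0,0,-3],
    [0,0,-6],
    [0,0,-9],
    [0,0,-12],
    [0,0,-15],
    [0,0,-15],
    [0,0,-15],
    [0,0,-15],
    [0,0,-10],
    [0,0,0]
  ],
  "roll": [0,0,0,0,0,0,0,0,0,0]
}}

```text
t: 4.47
eef_pos: [0.5553, 0.0272, 0.3708]
tool_rot: [3.092, 0.549, 0.008]
ft_force: [0.3, 0.1, -3.8]
finger_gap: 0.0288
grasp_force: 40.0
```

```bash
python3 -c "
from h import *
s=arm.sense();print(s['ft_force'],s['torque'],s['finger_gap'])
go((.470,-.360,.197));go((.470,-.360,.061))
for n in('scene','top'): cv2.imwrite('pics/lift_%s.png'%n,optics.capture(n)['img'][:,:,::-1])"
```

```text
[ 0.31586053  0.1175196  -3.84300006] [ 0.00741645 -0.10039976 -0.08191457] 0.028754044503257276
delta tool mm [-213.5  334.1    2.3] grasp now [0.5562 0.0272 0.1998]
delta tool mm [-214.1  333.9  138.3] grasp now [0.5562 0.0272 0.1998]
```

View pics/lift_scene.png

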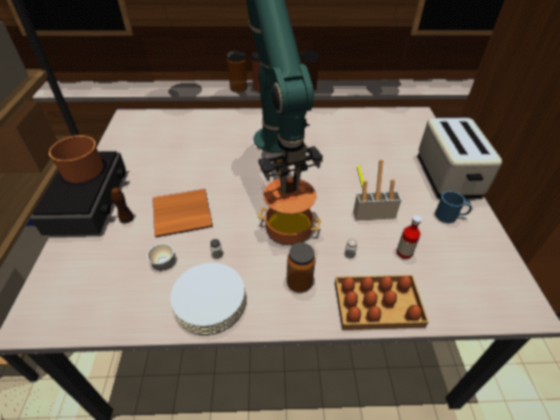

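The lid hangs level from the gripper over the open dish (290,195). Next I carry it to the board.

Call:
{"method": "carry_out", "body": {
  "gripper": [20,20,20,20,20,20,20,20,20,20],
  "linear": [
    [-4,6,0],
    [-8,12,0],
    [-12,19,0],
    [-15,23,0],
    [-15,23,0],
    [-15,23,0],
    [-15,23,0],
    [-15,23,0],
    [-15,23,0],
    [-15,24,0]
  ],
  "roll": [0,0,0,0,0,0,0,0,0,0]
}}

```text
t: 5.4
eef_pos: [0.5009, -0.2058, 0.3665]
tool_rot: [-3.092, -0.549, 0.003]
ft_force: [1.7, -0.2, -3.5]
finger_gap: 0.0285
grasp_force: 40.0
```

Call:
{"method": "carry_out", "body": {
  "gripper": [20,20,20,20,20,20,20,20,20,20],
  "linear": [
    [-15,24,0],
    [-15,24,0],
    [-15,24,0],
    [-15,24,0],
    [-12,19,0],
    [-8,12,0],
    [-4,6,0],
    [0,0,10],
    [0,0,15],
    [0,0,15]
  ],
  "roll": [0,0,0,0,0,0,0,0,0,0]
}}

```text
t: 6.23
eef_pos: [0.4697, -0.3562, 0.3267]
tool_rot: [-3.091, -0.553, -0.001]
ft_force: [-0.1, 0.2, -4.1]
finger_gap: 0.0286
grasp_force: 40.0
```

```bash
python3 -c "
from h import *
go((.470,-.360,.061))"
```

```text
delta tool mm [-1.1  3.8 94.7] grasp now [ 0.4698 -0.356   0.1557]
```

Call:
{"method": "carry_out", "body": {
  "gripper": [20,20,20,20,20,20,20,20,20,20],
  "linear": [
    [-1,4,15],
    [0,0,15],
    [0,0,15],
    [0,0,15],
    [0,0,10],
    [0,0,6],
    [0,0,4],
    [0,0,0],
    [0,0,0],
    [0,0,0]
  ],
  "roll": [0,0,0,0,0,0,0,0,0,0]
}}

```text
t: 7.07
eef_pos: [0.4699, -0.3622, 0.2485]
tool_rot: [3.092, 0.55, 0.002]
ft_force: [0.0, -0.8, -3.4]
finger_gap: 0.0288
grasp_force: 40.0
```

Call:
{"method": "carry_out", "body": {
  "gripper": [20,20,20,20,20,20,20,20,20,20],
  "linear": [
    [0,0,2],
    [0,0,2],
    [0,0,1],
    [0,0,1],
    [0,0,1],
    [0,0,1],
    [0,0,0],
    [0,0,0],
    [0,0,0],
    [0,0,0]
  ],
  "roll": [0,0,0,0,0,0,0,0,0,0]
}}

```text
t: 7.9
eef_pos: [0.4695, -0.3621, 0.2397]
tool_rot: [3.093, 0.55, 0.0]
ft_force: [0.9, -0.9, -3.2]
finger_gap: 0.0285
grasp_force: 40.0
```

Call:
{"method": "carry_out", "body": {
  "gripper": [20,20,20,20,20,20,20,20,20,20],
  "linear": [
    [0,0,2],
    [0,0,2],
    [0,0,1],
    [0,0,1],
    [0,0,1],
    [0,0,1],
    [0,0,0.5],
    [0,0,0],
    [0,0,0],
    [0,0,0]
  ],
  "roll": [0,0,0,0,0,0,0,0,0,0]
}}

```text
t: 8.73
eef_pos: [0.4695, -0.3621, 0.2316]
tool_rot: [3.093, 0.55, -0.0]
ft_force: [-2.4, 1.4, 4.1]
finger_gap: 0.0283
grasp_force: 40.0
```

Contact: the vertical force rose from −3.5 to +4 N at the expected height. I'll release and rise.

Call:
{"method": "carry_out", "body": {
  "gripper": [30,40,50,65,80,80,80,80,80,80],
  "linear": [
    [0,0,0],
    [0,0,0],
    [0,0,0],
    [0,0,0],
    [0,0,0],
    [0,0,0],
    [0,0,0],
    [0,0,-8],
    [0,0,-15],
    [0,0,-20]
  ],
  "roll": [0,0,0,0,0,0,0,0,0,0]
}}

```text
t: 9.57
eef_pos: [0.4691, -0.3618, 0.2738]
tool_rot: [-3.091, -0.549, 0.003]
ft_force: [-0.7, -0.7, 0.8]
finger_gap: 0.0799
grasp_force: 0.0
```

Call:
{"method": "carry_out", "body": {
  "gripper": [80,80,80,80,80,80,80,80,80,80],
  "linear": [
    [0,0,-30],
    [0,0,-40],
    [0,0,-40],
    [0,0,-40],
    [0,0,-10],
    [-10,-10,0],
    [-10,-10,0],
    [-10,-10,0],
    [-10,-10,0],
    [-10,-10,0]
  ],
  "roll": [0,0,0,0,0,0.06,0.06,0.06,0.06,0.05]
}}

```text
t: 10.4
eef_pos: [0.4087, -0.3247, 0.4344]
tool_rot: [3.14, 0.092, 0.0]
ft_force: [-0.2, -0.0, -0.7]
finger_gap: 0.0798
grasp_force: 0.0
```

```bash
python3 - <<'E'
from h import *
s=optics.capture("scene");t=optics.capture("top")
cv2.imwrite("pics/l2.png",np.hstack([s["img"],t["img"]])[130:320,:,::-1][:, :800]); cv2.imwrite("pics/l3.png",t["img"][:,:,::-1])
h=cv2.cvtColor(s["img"],cv2.COLOR_RGB2HSV)
print(arm.sense()["eef_pos"],arm.sense()["tool_rot"])
print("expected knob px scene/top",proj(s,(.4695,-.3621,.058)),proj(t,(.4695,-.3621,.058)))
E
```

```text
[ 0.40841854 -0.32406664  0.43461546] [ 3.13992363e+00  9.67278102e-02 -9.28554106e-04]
expected knob px scene/top [178.05964264 201.0172749 ] [388.08945628 246.09779454]
```

View pics/l3.png

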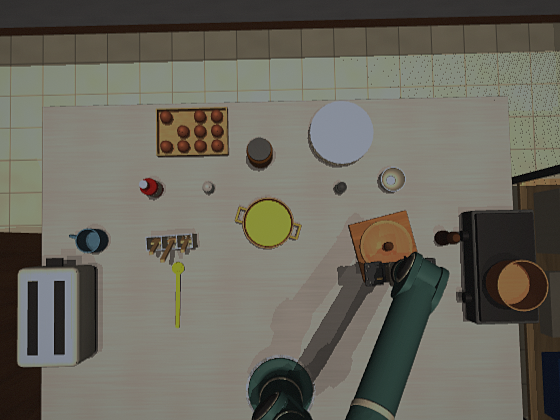

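The lid lies flat on the board, with its knob at (388,246) exactly as predicted. The open dish is centred near (268,222). Next is the spoon.

```bash
python3 - <<'E'
from h import *
t=optics.capture("top")
h=cv2.cvtColor(t["img"],cv2.COLOR_RGB2HSV)
m=((h[...,0]>18)&(h[...,0]<35)&(h[...,1]>120)).astype(np.uint8);m[:,:232]=0;m[:,305:]=0;m[:190]=0;m[255:]=0
print(h[222,268],h[300,178])
m2=cv2.morphologyEx(m,cv2.MORPH_OPEN,np.ones((9,9)))
(u,v),r=cv2.minEnclosingCircle(np.argwhere(m2)[:,::-1].astype(np.float32));print(u,v,r,plane(t,(u,v),.06),plane(t,(u,v),.018), "r mm at rim",r*1.67/522.5)
go((.459,.344,.25));go((.459,.344,.17))
E
```

```text
[ 32 154 142] [ 32 180 142]
268.0 222.5 23.307823181152344 [0.55474331 0.02727803 0.06      ] [0.55611352 0.02776563 0.018     ] r mm at rim 0.07449581763162567
delta tool mm [  91.7 -664.3   13.2] grasp now [ 0.4094 -0.3249  0.2638]
delta tool mm [  91.7 -664.4   93.2] grasp now [ 0.4094 -0.3249  0.2638]
```

Call:
{"method": "carry_out", "body": {
  "gripper": [40,40,40,40,40,40,40,40,40,40],
  "linear": [
    [4.6,-33.2,0],
    [4.6,-33.2,0],
    [4.6,-33.2,0],
    [4.6,-33.2,0],
    [4.6,-33.2,0],
    [4.6,-33.2,0],
    [4.6,-33.2,0],
    [4.6,-33.2,0],
    [4.6,-33.2,0],
    [4.6,-33.2,0]
  ],
  "roll": [0,0,0,0,0,0,0,0,0,0]
}}

```text
t: 11.38
eef_pos: [0.4357, 0.0108, 0.4346]
tool_rot: [-3.14, -0.099, -0.002]
ft_force: [0.4, -1.5, -0.7]
finger_gap: 0.0397
grasp_force: 0.0
```

Call:
{"method": "carry_out", "body": {
  "gripper": [40,40,40,40,40,40,40,40,40,40],
  "linear": [
    [4.6,-33.2,0],
    [4.6,-33.2,0],
    [4.6,-33.2,0],
    [4.6,-33.2,0],
    [4.6,-33.2,0],
    [4.6,-33.2,0],
    [4.6,-33.2,0],
    [4.6,-33.2,0],
    [4.6,-33.2,0],
    [4.6,-33.2,0]
  ],
  "roll": [0,0,0,0,0,0,0,0,0,0]
}}

```text
t: 12.22
eef_pos: [0.4612, 0.3453, 0.4342]
tool_rot: [-3.139, -0.098, -0.0]
ft_force: [1.6, -0.4, 0.3]
finger_gap: 0.0404
grasp_force: 0.0
```

```bash
python3 - <<'E'
from h import *
go((.459,.344,.17))
s=optics.capture("scene");t=optics.capture("top")
k=lambda c,x,y:cv2.resize(c["img"][y:y+75,x:x+80,::-1],None,fx=5,fy=5,interpolation=cv2.INTER_CUBIC)
cv2.imwrite("pics/pre.png",np.hstack([k(s,340,135),k(t,135,220)]))
E
```

```text
delta tool mm [-2.3  1.2 93.1] grasp now [0.4612 0.3455 0.2632]
```

View pics/pre.png

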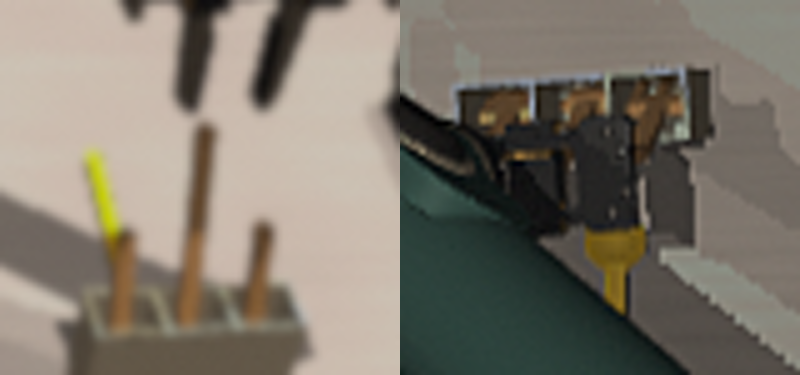

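The open fingers straddle the spoon handle. Their tips are at crop (188,105) and (263,105), and the spoon end is at (205,128). Projecting the fingertips and the spoon end into the image agrees within about 3 mm.

Call:
{"method": "carry_out", "body": {
  "gripper": [40,40,40,40,40,40,40,40,40,40],
  "linear": [
    [-2,2,10],
    [0,0,14],
    [0,0,14],
    [0,0,14],
    [0,0,14],
    [0,0,12],
    [0,0,10],
    [0,0,5],
    [0,0,0],
    [0,0,0]
  ],
  "roll": [0,0,0,0,0,0,0,0,0,0]
}}

```text
t: 13.15
eef_pos: [0.4587, 0.3411, 0.3412]
tool_rot: [-3.14, -0.097, -0.0]
ft_force: [-0.5, 0.2, -0.0]
finger_gap: 0.0403
grasp_force: 0.0
```

Call:
{"method": "carry_out", "body": {
  "gripper": [30,20,5,5,5,5,5,5,5,5],
  "linear": [
    [0,0,0],
    [0,0,0],
    [0,0,0],
    [0,0,0],
    [0,0,0],
    [0,0,0],
    [0,0,0],
    [0,0,0],
    [0,0,0],
    [0,0,0]
  ],
  "roll": [0,0,0,0,0,0,0,0,0,0],
  "force": 30
}}

```text
t: 13.98
eef_pos: [0.4586, 0.3416, 0.3414]
tool_rot: [-3.139, -0.097, -0.001]
ft_force: [-1.3, 2.1, 1.3]
finger_gap: 0.0139
grasp_force: 30.0
```

Call:
{"method": "carry_out", "body": {
  "gripper": [5,5,5,5,5,5,5,5,5,5],
  "linear": [
    [-1,0,-4],
    [-2,0,-8],
    [-2,0,-8],
    [-2,0,-8],
    [-2,0,-8],
    [-2,0,-8],
    [-2,0,-8],
    [-2,0,-8],
    [-2,0,-8],
    [-2,0,-8]
  ],
  "roll": [0,0,0,0,0,0,0,0,0,0]
}}

```text
t: 14.82
eef_pos: [0.4394, 0.3394, 0.4179]
tool_rot: [3.138, 0.096, -0.001]
ft_force: [0.5, 0.6, -0.8]
finger_gap: 0.0136
grasp_force: 30.0
```

Call:
{"method": "carry_out", "body": {
  "gripper": [5,5,5,5,5,5,5,5,5,5],
  "linear": [
    [-2,0,-8],
    [-2,0,-8],
    [-2,0,-8],
    [-2,0,-8],
    [-2,0,-8],
    [-1,0,-8],
    [0,0,-8],
    [0,0,-6],
    [0,0,-3],
    [0,0,0]
  ],
  "roll": [0,0,0,0,0,0,0,0,0,0]
}}

```text
t: 15.65
eef_pos: [0.4288, 0.3395, 0.4829]
tool_rot: [-3.14, -0.097, -0.002]
ft_force: [0.1, -0.5, -1.3]
finger_gap: 0.014
grasp_force: 30.0
```

```bash
python3 - <<'E'
from h import *
s=optics.capture("scene");t=optics.capture("top");print(arm.sense()["eef_pos"])
k=lambda c,x,y:cv2.resize(c["img"][y:y+110,x:x+100,::-1],None,fx=4,fy=4,interpolation=cv2.INTER_CUBIC)
cv2.imwrite("pics/lifted.png",np.hstack([k(s,320,115),k(t,135,200)]))
E
```

```text
[0.42867944 0.33924827 0.48188313]
```

View pics/lifted.png

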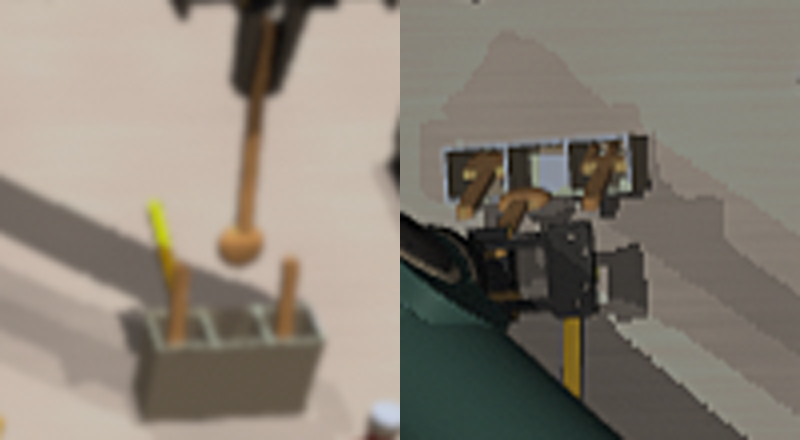

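The spoon is clear of the caddy and still leans, with its bowl at scene (379.5,175) and top (166,249.5). The short utensils are in place.

```bash
python3 - <<'E'
from h import *
s=optics.capture("scene");t=optics.capture("top")
b,e=tri(s,(379.5,175.3),t,(165.8,249));print("bowl",b,e)
q=arm.sense();R=Ro.from_rotvec(q["tool_rot"]).as_matrix();g=q["eef_pos"]+R[:,2]*.171
v=R.T@(b-g);L=np.linalg.norm(v)+.021;th=np.arctan2(v[0],v[2]);print("tool-frame bowl",v.round(4),"L",L,"lean",th)
L=.174
C=np.array([.555,.0275,0]);tip=C+R[:,0]*.045;tip[2]=.022
G=tip-R[:,0]*L*np.sin(th)+[0,0,L*np.cos(th)]
print("target contact",G);go(G+[0,0,.1]);go(G)
E
```

```text
bowl [0.47709992 0.34061486 0.1698022 ] 0.0014272811071611366
tool-frame bowl [0.0488 0.0015 0.1408] L 0.16999666996925886 lean 0.3333447402027286
target contact [0.54308899 0.02676371 0.1864736 ]
delta tool mm [ 95.  318.9  24.2] grasp now [0.4285 0.3391 0.3106]
delta tool mm [ 95.1 318.9 124.2] grasp now [0.4285 0.3391 0.3106]
```

Call:
{"method": "carry_out", "body": {
  "gripper": [5,5,5,5,5,5,5,5,5,5],
  "linear": [
    [0,0,-8],
    [0,0,-14],
    [0,4,-12],
    [3,10,-4],
    [5,17,0],
    [6,22,0],
    [7,24,0],
    [7,24,0],
    [7,24,0],
    [7,24,0]
  ],
  "roll": [0,0,0,0,0,0,0,0,0,0],
  "force": 35
}}

```text
t: 16.68
eef_pos: [0.4801, 0.191, 0.5204]
tool_rot: [3.14, 0.096, 0.001]
ft_force: [1.1, -0.4, -0.3]
finger_gap: 0.0139
grasp_force: 35.0
```

Call:
{"method": "carry_out", "body": {
  "gripper": [5,5,5,5,5,5,5,5,5,5],
  "linear": [
    [7,24,0],
    [7,24,0],
    [7,24,0],
    [7,24,0],
    [7,24,4],
    [7,20,8],
    [6,15,12],
    [4,10,12],
    [1,5,12],
    [0,0,8]
  ],
  "roll": [0,0,0,0,0,0,0,0,0,0]
}}

```text
t: 17.52
eef_pos: [0.5429, 0.0259, 0.4619]
tool_rot: [-3.14, -0.095, 0.004]
ft_force: [-0.5, 0.3, -0.3]
finger_gap: 0.0137
grasp_force: 35.0
```

```bash
python3 - <<'E'
from h import *
go((.543,.0268,.1865))
s=optics.capture("scene");t=optics.capture("top")
k=lambda c,x,y:cv2.resize(c["img"][y:y+110,x:x+100,::-1],None,fx=4,fy=4,interpolation=cv2.INTER_CUBIC)
cv2.imwrite("pics/over.png",np.hstack([k(s,240,145),k(t,215,180)]))
E
```

```text
delta tool mm [  0.4  -0.9 104.4] grasp now [0.5425 0.0259 0.2909]
```

View pics/over.png

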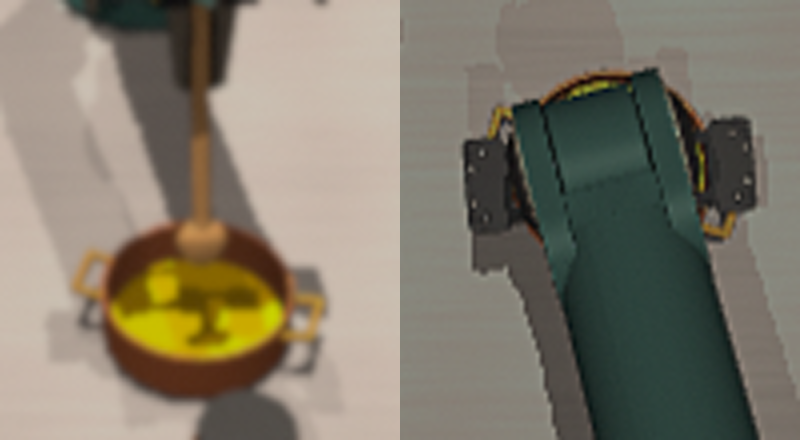

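The spoon hangs over the dish, laterally centred (crop 203,240). I'll lower it until it touches.

Call:
{"method": "carry_out", "body": {
  "gripper": [5,5,5,5,5,5,5,5,5,5],
  "linear": [
    [0,-1,8],
    [0,0,13],
    [0,0,15],
    [0,0,15],
    [0,0,15],
    [0,0,12],
    [0,0,8],
    [0,0,4],
    [0,0,0],
    [0,0,0]
  ],
  "roll": [0,0,0,0,0,0,0,0,0,0]
}}

```text
t: 18.45
eef_pos: [0.5433, 0.0281, 0.3746]
tool_rot: [-3.14, -0.098, -0.001]
ft_force: [0.7, 0.2, -0.4]
finger_gap: 0.0138
grasp_force: 35.0
```

Call:
{"method": "carry_out", "body": {
  "gripper": [5,5,5,5,5,5,5,5,5,5],
  "linear": [
    [0,0,2],
    [0,0,2],
    [0,0,2],
    [0,0,2],
    [0,0,2],
    [0,0,1],
    [0,0,1],
    [0,0,1],
    [0,0,0],
    [0,0,0]
  ],
  "roll": [0,0,0,0,0,0,0,0,0,0]
}}

```text
t: 19.28
eef_pos: [0.5431, 0.0278, 0.3611]
tool_rot: [3.14, 0.097, -0.0]
ft_force: [0.4, -0.5, -0.8]
finger_gap: 0.0135
grasp_force: 35.0
```

Call:
{"method": "carry_out", "body": {
  "gripper": [5,5,5,5,5,5,5,5,5,5],
  "linear": [
    [0,0,1],
    [0,0,1],
    [0,0,1],
    [0,0,1],
    [0,0,1],
    [0,0,1],
    [0,0,0],
    [0,0,0],
    [0,0,0],
    [0,0,0]
  ],
  "roll": [0,0,0,0,0,0,0,0,0,0]
}}

```text
t: 20.12
eef_pos: [0.5431, 0.0278, 0.3552]
tool_rot: [3.14, 0.097, 0.0]
ft_force: [-0.5, -0.5, 0.0]
finger_gap: 0.0139
grasp_force: 35.0
```

Call:
{"method": "carry_out", "body": {
  "gripper": [5,5,5,5,5,5,5,5,5,5],
  "linear": [
    [0,0,1],
    [0,0,1],
    [0,0,1],
    [0,0,1],
    [0,0,0],
    [0,0,0],
    [0,0,0],
    [0,0,0],
    [0,0,0],
    [0,0,0]
  ],
  "roll": [0,0,0,0,0,0,0,0,0,0]
}}

```text
t: 20.95
eef_pos: [0.5432, 0.0282, 0.3536]
tool_rot: [3.139, 0.097, 0.002]
ft_force: [-6.1, -0.9, 17.5]
finger_gap: 0.0137
grasp_force: 35.0
```

Contact is at the expected height. Next I ease the grip so the spoon can pivot, and swing the handle down about the bowl tip.

Call:
{"method": "carry_out", "body": {
  "gripper": [5,5,5,5,5,5,5,5,5,5],
  "linear": [
    [0,0,-1],
    [-7,0,2.6],
    [-7,0,3],
    [-6.8,0,3.3],
    [-6.7,0,3.5],
    [-6.5,0,3.8],
    [-6.4,0,4.1],
    [-6.2,0,4.4],
    [-6,0,4.6],
    [0,0,0]
  ],
  "roll": [0,0,0,0,0,0,0,0,0,0],
  "force": 8
}}

```text
t: 21.78
eef_pos: [0.489, 0.0247, 0.3216]
tool_rot: [-3.14, -0.098, 0.004]
ft_force: [0.7, -0.5, -1.7]
finger_gap: 0.0139
grasp_force: 8.0
```

```bash
python3 - <<'E'
from h import *
go((.543,.0268,.1865))
s=optics.capture("scene");t=optics.capture("top")
k=lambda c,x,y:cv2.resize(c["img"][y:y+110,x:x+100,::-1],None,fx=4,fy=4,interpolation=cv2.INTER_CUBIC)
cv2.imwrite("pics/piv.png",np.hstack([k(s,240,145),k(t,215,180)]))
E
```

```text
delta tool mm [ 53.9   1.2 -36.1] grasp now [0.4885 0.0247 0.1506]
```

View pics/piv.png

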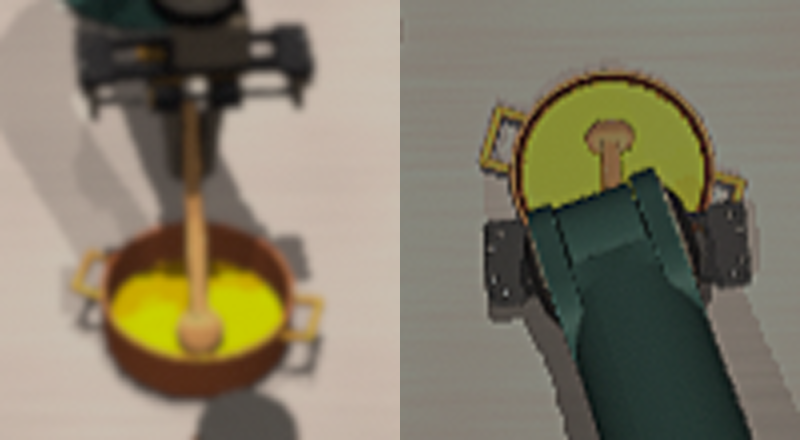

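The spoon is pivoting in the grip, with its bowl in the dish at top crop (610,135). I'll continue the arc.

Call:
{"method": "carry_out", "body": {
  "gripper": [5,5,5,5,5,5,5,5,5,5],
  "linear": [
    [-5.7,0,4.9],
    [-5.6,0,5],
    [-5.3,0,5.2],
    [-5.1,0,5.6],
    [-4.8,0,5.8],
    [-4.6,0,6],
    [-4.3,0,6.2],
    [-4.1,0,6.4],
    [-3.5,0,6.5],
    [0,0,0]
  ],
  "roll": [0,0,0,0,0,0,0,0,0,0]
}}

```text
t: 22.72
eef_pos: [0.4465, 0.0217, 0.2699]
tool_rot: [3.14, 0.097, -0.004]
ft_force: [-1.1, -0.4, 0.1]
finger_gap: 0.0138
grasp_force: 8.0
```

Call:
{"method": "carry_out", "body": {
  "gripper": [5,5,5,5,5,5,5,5,5,5],
  "linear": [
    [-3.2,0,4],
    [-3,0,4],
    [-2,0,3],
    [-1,0,2],
    [-1,0,2],
    [0,0,0],
    [0,0,0],
    [0,0,0],
    [0,0,0],
    [0,0,0]
  ],
  "roll": [0,0,0,0,0,0,0,0,0,0]
}}

```text
t: 23.55
eef_pos: [0.4375, 0.0213, 0.2563]
tool_rot: [3.14, 0.097, 0.0]
ft_force: [-0.2, -0.2, -0.1]
finger_gap: 0.014
grasp_force: 8.0
```

```bash
python3 - <<'E'
from h import *
go((.543,.0268,.1865))
s=optics.capture("scene");t=optics.capture("top")
k=lambda c,x,y:cv2.resize(c["img"][y:y+110,x:x+100,::-1],None,fx=4,fy=4,interpolation=cv2.INTER_CUBIC)
cv2.imwrite("pics/piv2.png",np.hstack([k(s,240,145),k(t,215,180)]))
E
```

```text
delta tool mm [ 105.7    1.  -101.2] grasp now [0.4375 0.0213 0.0853]
```

View pics/piv2.png

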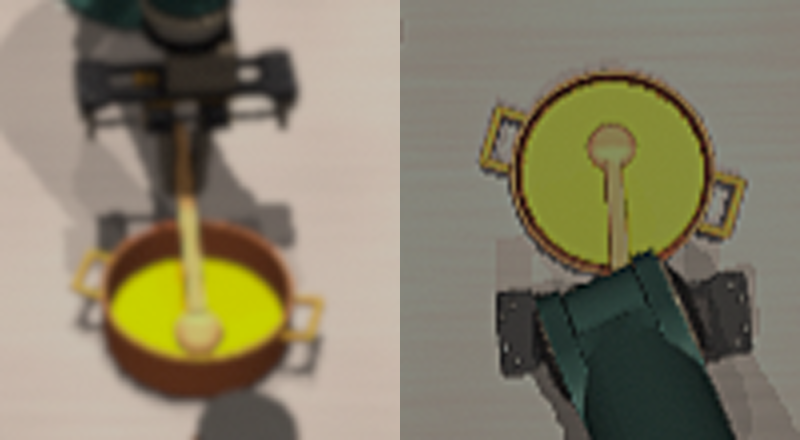

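The spoon lies nearly flat, with its bowl inside at top crop (612,147) and its handle over the near rim. I'll lower it slightly, open the fingers and rise.

Call:
{"method": "carry_out", "body": {
  "gripper": [5,5,5,5,5,5,18,25,32,40],
  "linear": [
    [0,0,1],
    [0,0,1],
    [0,0,1],
    [0,0,0],
    [0,0,0],
    [0,0,0],
    [0,0,0],
    [0,0,0],
    [0,0,0],
    [0,0,0]
  ],
  "roll": [0,0,0,0,0,0,0,0,0,0]
}}

```text
t: 24.48
eef_pos: [0.4375, 0.0213, 0.2533]
tool_rot: [3.14, 0.097, 0.0]
ft_force: [0.1, 0.3, -0.3]
finger_gap: 0.0361
grasp_force: 0.0
```

Call:
{"method": "carry_out", "body": {
  "gripper": [40,40,40,40,40,40,40,40,40,40],
  "linear": [
    [0,0,0],
    [0,0,-5],
    [0,0,-10],
    [0,0,-20],
    [0,0,-30],
    [0,0,-30],
    [0,0,-30],
    [-20,0,-20],
    [-30,0,0],
    [-30,0,0]
  ],
  "roll": [0,0,0,0,0,0,0,0,0,0]
}}

```text
t: 25.32
eef_pos: [0.3571, 0.0167, 0.4001]
tool_rot: [3.14, 0.098, 0.006]
ft_force: [-0.8, 0.2, 0.2]
finger_gap: 0.0401
grasp_force: 0.0
```

```bash
python3 - <<'E'
from h import *
s=optics.capture("scene");t=optics.capture("top");print(arm.sense()["grasp_force"],arm.sense()["ft_force"])
k=lambda c,x,y:cv2.resize(c["img"][y:y+120,x:x+200,::-1],None,fx=4,fy=4,interpolation=cv2.INTER_CUBIC)
cv2.imwrite("pics/end.png",cv2.resize(np.vstack([k(s,150,150),k(t,230,180)]),None,fx=.62,fy=.62))
E
```

```text
0.0 [ 1.44426816 -0.54726998 -0.09187745]
```

View pics/end.png

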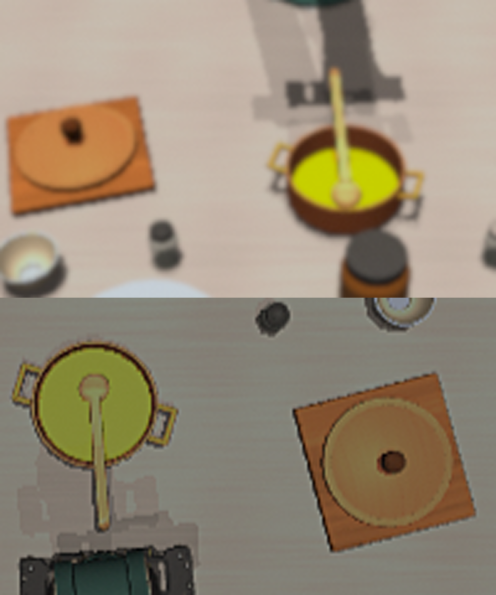

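The spoon rests in the dish with its bowl inside and its handle over the near rim, and the lid is centred on the board. Handing in.

```bash
python3 -c "
from cell import arm
print(arm.close_job())"
```

```text
the job is handed in; nothing more can be done
None
```

I handed the job in at about 25 s: the lid is flat on the board and the spoon is in the dish with its handle over the rim, both let go, as the last picture shows; no verdict came back, and I viewed 12 pictures, two over the limit of 10.

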